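# Spin a brake disc and stop it on the mark

### The arm

A 6-joint arm with a two-finger parallel gripper is mounted at the origin on the work surface. World frame = base frame: x ahead of the robot, y to its left, z up, the work surface at z = 0. Lengths are in m, angles in rad, forces in N, time in s.
With the tool pointing down it reaches from about 0.325 to 0.875 m from the base axis. Payload 4.4 kg.
Tool frame: the origin (TCP) lies midway between the tips of the shut fingers; the grasp point (between the pads) lies 19 mm behind it; z points along the fingers, y is the line along which they close (so a half turn about z gives the same grasp; the last joint's range is limited). The gripper opens to 85 mm and grips with 20 to 120 N. Pads are 22 mm wide; open, the fingers measure 114 mm over their backs; the gripper's body (76 mm by 85 mm) begins 54 mm behind the grasp point. The pads swing forward as they close: fully open they stand 13 mm farther back than shut.
Start: joints at [-1.347, 0.207, 1.542, -0, 1.393, -0.15], TCP at [0.21, -0.535, 0.231] pointing down, gripper open.
Joint ranges: [-2.73, 2.73], [-0.86, 2.22], [0.23, 2.46], [-1.11, 4.25], [0.08, 2.63], [-2.82, 2.82]. Speed limits (rad/s): [2.79, 2.79, 3.14, 3.14, 3.14, 3.14].

### API

Orientations are given as a rotation vector (axis times angle).
In Python, from plant import * gives the robot as it stands. The module is installed in compiled form; this text tells all that it offers.
- The arm moves only by the tool play_rows, never from a script. Its argument "deltas" is a list of rows, each an object of numbers: "dx", "dy", "dz": the shift along the world's x, y, z in cm; "ax", "ay", "az": the turn, a rotation vector about the world's x, y, z in degrees; "claw": the closure, from 0 (fully open) to 1 (shut). In form: [{"dx": .., "dy": .., "dz": .., "ax": .., "ay": .., "az": .., "claw": ..}, ...]. A call has 1 to 5 rows; each row shifts and turns the commanded pose from where the row before left it; what a row does not reach is not made up. A row lasts 1/8 s, in which the tool goes at most 62.5 mm and 10.7 degrees, less where a joint would pass 70% of its speed; a pose out of reach is approached as far as the arm can. A call is refused whole if a number of a shift passes 6.25 or a number of a turn 10.7, either way. A call with a gripper value outside its range is refused whole. The fingers move at their own pace and stop on an object; the grip force is fixed at half the most. Time passes only in rows, so rows that do not move let the fingers close. It gives the time, the measured TCP pose, the force, the opening and the grip force at its end, in the units of the state.
- get_state(): the state, without advancing time (a new reading comes with each control period).
- camera(name): name is "side" or "top"; returns (picture, depth): 400x640x3 uint8, blue, green, red; 400x640 float32, m along the optical axis (not along the pixel's ray), 0 where there is no reading.
- camera_info(name): a dict with "camera_matrix" (3x3 intrinsics, pixels), "world_to_cam" (4x4, takes a point from world to camera coordinates). Camera axes: x right, y up, looking along -z (the intrinsics and any distortion apply to the point x, -y, -z); pixel columns grow to the right and rows downward; lengths in m; the calibration is good to about 2 mm. A picture is of the moment at which its call begins. camera_info takes no time and is no camera call.
- close_job(): hands the job in; it is judged then, once.
The state is a dict: "t": time; "qpos": joint angles; "joint_velocities": joint speeds; "joint_torque": joint torques, N m; "tool_pos": TCP position; "tcp_rot": TCP orientation; "contact_force": force on the tool from outside, world axes, zero at the start; "ft_torque": the same for the moment, N m; "opening": finger opening in m; "grasp_force": force on a finger pad.
Only numpy, scipy, OpenCV 4.12 (cv2) and the standard library are available. Lean on these libraries where they do the work, as an engineer would, in place of code of your own. Each camera call takes 0.05 s, during which the arm holds its last target. There are 200 camera calls.

### The job

Check the hub bearing: flick the brake disc with a fingertip (its upright studs are handy to push) so that it spins freely anticlockwise (seen from above), and let it run untouched until its yellow paint mark has gone past the red pointer at least once. Then, while it is still turning, stop it with a fingertip on the disc so that it comes to rest, first time, with the yellow mark at the pointer (it must not stop elsewhere or be turned back to it). Take the finger away and leave the disc there; do not move or lift the jar, the socket or the tin.

Things in the scene. Friction and masses are not known exactly. Their poses are not given: they have to be found in the camera images.
- stand: Fixed bench stand, blue base 170 x 150 x 12 mm, carrying a horizontal steel brake disc on a vertical axle. Origin: on the axle at the bench surface; z is the axle (up), x points from the axle to the red pointer. Disc 200 mm across, 10 mm thick, flat top 88 mm above the bench; its ring between radii 65 and 100 mm is free to press on. Hub in its middle 52 mm across, 28 mm high.
- wheel (a joint): Disc angle on the stand, rad, unwrapped; grows anticlockwise seen from above; mark at the pointer at 0, 2 pi, 4 pi. Starts at rest between -5.6 and -0.6, turns without end. Mass 1.6 to 2.5 kg, inertia near 0.01 kg m2. Good bearing: a free disc loses about 0.3 rad/s each second at 3 rad/s, 0.2 at 1 rad/s. A few newtons of fingertip on its top stop it in about 0.1 s; lifting off may set it creeping a few mm for a second.
- stud (a point): Centre of the top of one of three upright bright steel studs on the disc, 12 mm across, 36 mm high above the disc top, on a circle of radius 52 mm about the axle. This one is 60 degrees anticlockwise of the paint mark, the others at 180 and 300 degrees. They turn with the disc.
- mark (a point): Outer part of the yellow paint mark (30 mm long radially, 16 mm wide) on the disc top, 95 mm from the axle; turns with the disc.
- pointer (a point): The spot that the red pointer shows: 95 mm from the axle towards the pointer, at the height of the disc top; fixed to the stand. The pointer is a red cone, tip 105 mm from the axle, on a block 16 mm wide, 97 mm above the bench at its top, on a post 138 mm from the axle.
- jar: Amber glass jar with a blue cap, 64 mm across, 85 mm high, loose on the bench to one side of the stand; leave alone. Origin: centre of its underside.
- socket: Dark steel socket, 32 mm across, 62 mm high, standing loose near the stand; leave alone. Origin: centre of its underside.
- tin: Red tin, 70 mm across, 55 mm high, loose near the stand; leave alone. Origin: centre of its underside.

How it is judged:
By the outcome, as a careful person would: the job done as asked, in the order asked, and still so for the second after the job is handed in, with the robot touching nothing.
It also fails if it takes over 56 s, if anything falls off the work surface, if the arm or the gripper's body presses on something with over 40 N, if the wrist force passes 120 N, or if a joint passes its speed limit or range.

## Working session

There is one attempt and no reset: what is moved stays moved. The work goes in short steps, Python scripts to look and compute and a tool call to move; the robot and the scene stay as the last step left them, time stands still between calls to the robot, and variables do not carry over. Pictures are saved under pics/ and viewed, at most 10 in all, crops included, and the job is handed in when it is done.

Besides the shell and the picture viewer there is one more tool, called after "Request:" as name(argument=value, ...) on one line, values as JSON. play_rows: Moves the arm, as the interface text tells. Its arguments: {"type":"object","properties":{"deltas":{"type":"array"}},"required":["deltas"]}

```bash
mkdir -p pics; cat > h.py <<'E'
from plant import *
import numpy as np, cv2
def proj(name,P):
    i=camera_info(name);K=np.array(i["camera_matrix"]);T=np.array(i["world_to_cam"])
    p=T[:3,:3]@np.array(P,float)+T[:3,3];q=np.array([p[0],-p[1],-p[2]]);u=K@q;return u[:2]/u[2]
def ray(name,u,v,z):
    "world point on plane z at pixel"
    i=camera_info(name);K=np.array(i["camera_matrix"]);T=np.array(i["world_to_cam"])
    d=np.linalg.inv(K)@np.array([u,v,1.]);d=np.array([d[0],-d[1],-d[2]])
    R=T[:3,:3];o=-R.T@T[:3,3];w=R.T@d
    return o+w*(z-o[2])/w[2]
E
python3 - <<'E'
from h import *
for n in("top","side"):
    p,d=camera(n);cv2.imwrite(f"pics/{n}0.png",p);np.save(f"pics/{n}0.npy",d);i=camera_info(n);print(i)
print(get_state())
E
```

```text
{'camera_matrix': array([[448.22585571,   0.        , 321.57413233],
       [  0.        , 448.22585571, 204.18697132],
       [  0.        ,   0.        ,   1.        ]]), 'world_to_cam': array([[-0.01188199, -0.99989434, -0.00837401,  0.04850599],
       [ 0.99403565, -0.01271946,  0.10831134, -0.61534444],
       [-0.10840641, -0.00703711,  0.99408175, -1.1978973 ],
       [ 0.        ,  0.        ,  0.        ,  1.        ]])}
{'camera_matrix': array([[414.90504965,   0.        , 321.13332667],
       [  0.        , 414.90504965, 203.48660919],
       [  0.        ,   0.        ,   1.        ]]), 'world_to_cam': array([[-0.99530789, -0.09674647, -0.00152579,  0.60706447],
       [ 0.07015229, -0.73239347,  0.67725804, -0.07671052],
       [-0.0666398 ,  0.67397323,  0.73574399, -0.89898125],
       [ 0.        ,  0.        ,  0.        ,  1.        ]])}
{'t': 0.1, 'qpos': array([-1.34647603e+00,  2.07393139e-01,  1.54283630e+00, -2.68907514e-05,
        1.39352844e+00, -1.50482766e-01]), 'joint_velocities': array([-0.00030607, -0.00184212, -0.00329678, -0.0001186 ,  0.00188593,
       -0.00119819]), 'joint_torque': array([-3.81178534e-04, -3.84089398e+01, -2.92549127e+01, -3.01221644e-04,
        4.79797251e-03, -2.79715003e-06]), 'tool_pos': array([ 0.21033335, -0.53439094,  0.23019681]), 'tcp_rot': array([-3.08446229e+00, -5.84903717e-01,  1.66963414e-04]), 'contact_force': array([ 0.30896788, -0.49093047,  0.47941912]), 'ft_torque': array([ 0.00359801, -0.00754603, -0.01532542]), 'grasp_force': 0.0, 'opening': 0.08526889614021686}
```

View pics/top0.png

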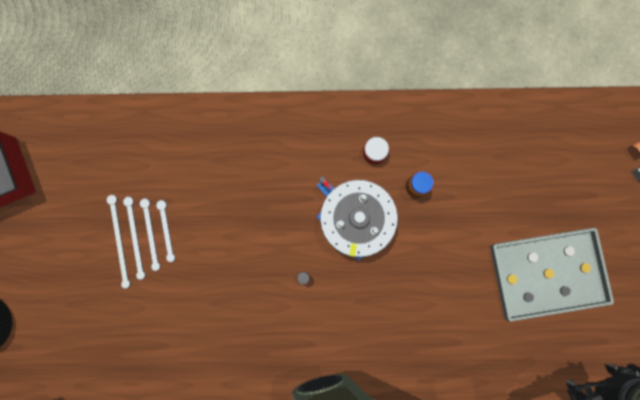

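View pics/side0.png

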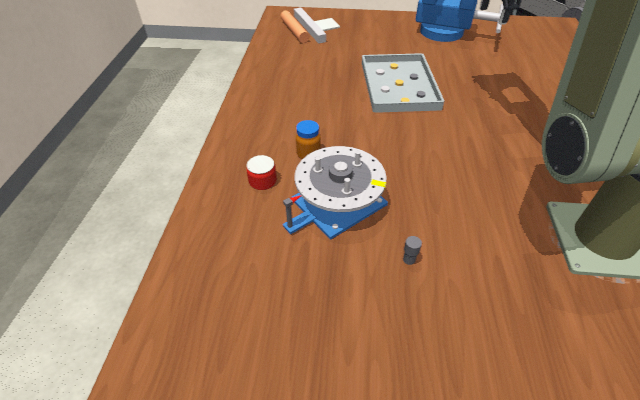

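The top view shows the disc at about (359,218), the mark at (353,250), the pointer upper left at (330,188), the socket at (303,278), the jar at (422,183) and the tin at (376,150). I'll enlarge the disc to read these more closely.

```bash
python3 - <<'E'
from h import *
p=cv2.imread("pics/top0.png");c=cv2.resize(p[135:295,275:445],None,fx=4.5,fy=3.75*1.0,interpolation=cv2.INTER_CUBIC)
c=cv2.resize(p[150:290,290:450],None,fx=4,fy=4,interpolation=cv2.INTER_CUBIC)
cv2.imwrite("pics/c0.png",c)
# yellow centroid
h=cv2.cvtColor(p,cv2.COLOR_BGR2HSV)
m=cv2.inRange(h,(22,120,120),(35,255,255));m[:, :290]=0;m[:,450:]=0
ys,xs=np.nonzero(m);print("mark px",xs.mean(),ys.mean(),len(xs),ray("top",xs.mean(),ys.mean(),.088))
print([ (x,y) for x,y in [(359,218.5)]],ray("top",359,218.5,.088))
d=np.load("pics/top0.npy")
# disc-top centre by depth->world
K=camera_info("top")["camera_matrix"];T=camera_info("top")["world_to_cam"]
v,u=np.mgrid[0:400,0:640];z=d
P=np.stack([(u-K[0,2])/K[0,0]*z,-(v-K[1,2])/K[1,1]*z,-z],-1)
W=(P-T[:3,3])@T[:3,:3]
s=(abs(W[...,2]-.088)<.004)&(d>0)&(u>300)&(u<420)&(v>160)&(v<275)
pts=np.float32(W[s][:,:2]);(c,r)=cv2.minEnclosingCircle(pts);print("disc",c,r,pts.mean(0),s.sum())
s=(W[...,2]>.108)&(W[...,2]<.14)&(u>300)&(u<420)&(v>160)&(v<275)
n,l,st,ce=cv2.connectedComponentsWithStats(s.astype(np.uint8))
for i in range(1,n):print("high",ce[i],st[i,4],W[l==i].mean(0),W[l==i][:,2].max())
E
```

```text
mark px 352.5 250.0 58 [ 0.48935442 -0.03830566  0.088     ]
[(359, 218.5)] [ 0.57107303 -0.05687563  0.088     ]
disc (0.6078274846076965, -0.09250973165035248) 0.15048068761825562 [ 0.5738268  -0.05767595] 3878
high [363. 197.] 21 [ 0.62340749 -0.06566832  0.12156716] 0.12480596940399377
high [358.7751004 217.3815261] 249 [ 0.57214221 -0.05452873  0.11202283] 0.1201383068718968
high [340.  223.5] 16 [ 0.55633563 -0.00583418  0.12285853] 0.1256511746239853
high [374.9 230.3] 20 [ 0.5380454  -0.09382111  0.12237393] 0.12691709556762976
```

View pics/c0.png

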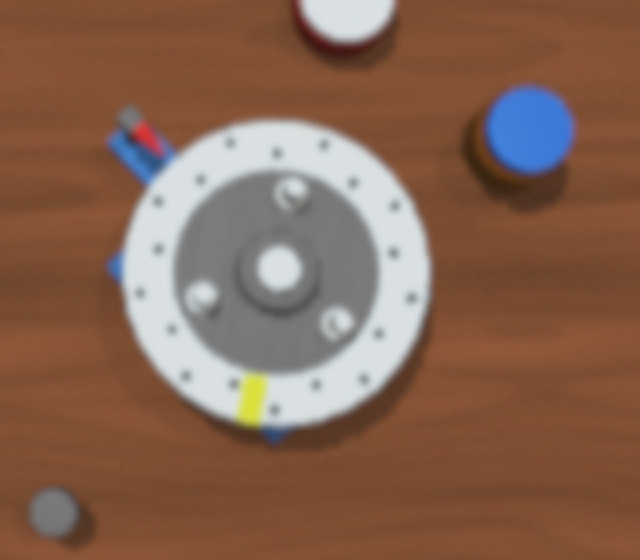

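The crop shows the disc centre at crop pixel (277,273), which puts the axle near (0.5725, -0.056). The studs are at about -12°, 108° and 228°, the mark at 168° and the pointer at about 44°, so the wheel angle is about -4.1. First I'll move over to the disc and shut the claw.

Request:
play_rows(deltas=[{"dx": 3.9,"dy": 4.3,"claw": 1},{"dx": 3.9,"dy": 4.3,"claw": 1},{"dx": 3.9,"dy": 4.3,"claw": 1},{"dx": 3.9,"dy": 4.3,"claw": 1},{"dx": 3.9,"dy": 4.3,"claw": 1}])

```text
schema error: expected keys dx, dy, dz, ax, ay, az, claw
```

Request:
play_rows(deltas=[{"dx": 3.9,"dy": 4.3,"claw": 1},{"dx": 3.9,"dy": 4.3,"claw": 1},{"dx": 3.9,"dy": 4.3,"claw": 1},{"dx": 3.9,"dy": 4.3,"claw": 1},{"dx": 3.9,"dy": 4.3,"claw": 1}])

```text
schema error: expected keys dx, dy, dz, ax, ay, az, claw
```

```bash
python3 - <<'E'
from h import *
s=get_state();print(s["t"],s["tool_pos"],s["tcp_rot"],s["opening"],s["qpos"])
c=np.array([.5725,-.056])
for n,u,v,z in[("post",290+130/4,150+117/4,.097),("tip",290+167/4,150+155/4,.09),("mark",352.5,250,.088)]:
    w=ray("top",u,v,z)[:2]-c;print(n,np.hypot(*w),np.degrees(np.arctan2(w[1],w[0])))
S=cv2.imread("pics/side0.png");cv2.imwrite("pics/s0.png",cv2.resize(S[130:250,240:400],None,fx=5,fy=5,interpolation=cv2.INTER_CUBIC))
for a in (40,44,48):
    a=np.radians(a);print(a,[proj("side",[c[0]+r*np.cos(a),c[1]+r*np.sin(a),.09]).round(1) for r in(.105,.138)])
print("c",proj("side",[*c,.088]))
E
```

```text
0.1 [ 0.21033335 -0.53439094  0.23019681] [-3.08446229e+00 -5.84903717e-01  1.66963414e-04] 0.08526889614021686 [-1.34647603e+00  2.07393139e-01  1.54283630e+00 -2.68907514e-05
  1.39352844e+00 -1.50482766e-01]
post 0.13835172538234738 42.37931689535092
tip 0.10412468581970943 41.69554245488082
mark 0.08500751523952517 167.9860235387836
0.6981317007977318 [array([300.1, 193.2]), array([286.6, 199.7])]
0.767944870877505 [array([302.1, 195.2]), array([289.2, 202.4])]
0.8377580409572782 [array([304.3, 197.1]), array([292. , 205.1])]
c [340.52360713 174.2812635 ]
```

View pics/s0.png

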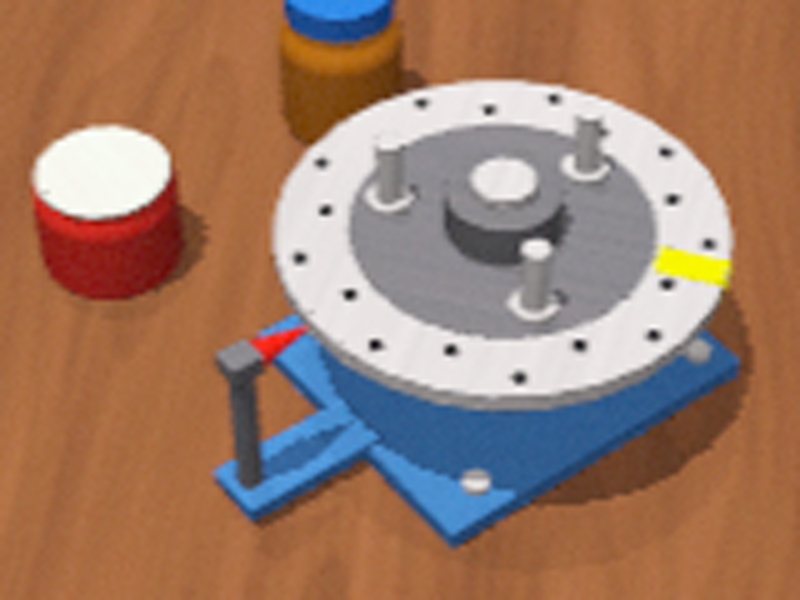

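The side crop shows the pointer tip at (310,328) and the block at (240,358), which gives a pointer angle of about 42.4°. The rows need every key, so I'll resend the move with all of them.

Request:
play_rows(deltas=[{"dx": 3.9,"dy": 4.3,"dz": 0,"ax": 0,"ay": 0,"az": 0,"claw": 1},{"dx": 3.9,"dy": 4.3,"dz": 0,"ax": 0,"ay": 0,"az": 0,"claw": 1},{"dx": 3.9,"dy": 4.3,"dz": 0,"ax": 0,"ay": 0,"az": 0,"claw": 1},{"dx": 3.9,"dy": 4.3,"dz": 0,"ax": 0,"ay": 0,"az": 0,"claw": 1},{"dx": 3.9,"dy": 4.3,"dz": 0,"ax": 0,"ay": 0,"az": 0,"claw": 1}])

```text
t: 0.72
tool_pos: [0.4063, -0.3184, 0.2309]
tcp_rot: [-3.086, -0.585, 0.0]
contact_force: [1.2, -0.3, -0.5]
opening: 0.0002
grasp_force: 0.0
```

Request:
play_rows(deltas=[{"dx": 3.9,"dy": 4.3,"dz": 0,"ax": 0,"ay": 0,"az": 0,"claw": 1},{"dx": 3.9,"dy": 4.3,"dz": 0,"ax": 0,"ay": 0,"az": 0,"claw": 1},{"dx": 3.9,"dy": 4.3,"dz": 0,"ax": 0,"ay": 0,"az": 0,"claw": 1},{"dx": 3.9,"dy": 4.3,"dz": 0,"ax": 0,"ay": 0,"az": 0,"claw": 1},{"dx": 3.9,"dy": 4.3,"dz": -3,"ax": 0,"ay": 0,"az": 0,"claw": 1}])

```text
t: 1.35
tool_pos: [0.6019, -0.1059, 0.2049]
tcp_rot: [3.083, 0.585, 0.009]
contact_force: [0.6, -1.0, 0.9]
opening: 0.0
grasp_force: 0.0
```

Request:
play_rows(deltas=[{"dx": 0,"dy": 0,"dz": -3,"ax": 0,"ay": 0,"az": 0,"claw": 1},{"dx": 0,"dy": 0,"dz": 0,"ax": 0,"ay": 0,"az": 0,"claw": 1}])

```text
t: 1.6
tool_pos: [0.5962, -0.1053, 0.1686]
tcp_rot: [-3.082, -0.587, 0.012]
contact_force: [0.1, 0.1, 0.0]
opening: -0.0
grasp_force: 0.0
```

```bash
python3 - <<'E'
from h import *
s=get_state();print(s["t"],s["tool_pos"],s["tcp_rot"],s["opening"],s["qpos"],s["contact_force"])
p,d=camera("side");cv2.imwrite("pics/s1.png",cv2.resize(p[60:250,220:460],None,fx=3.1,fy=3.1,interpolation=cv2.INTER_CUBIC))
E
```

```text
1.6 [ 0.59622855 -0.10534278  0.16860691] [-3.08225237 -0.58674651  0.01184759] -1.6459152065317962e-05 [-3.17633844e-01  3.30885917e-01  1.51973529e+00 -1.94900772e-04
  1.29950011e+00  8.76991148e-01] [0.10761009 0.10654801 0.01522378]
```

View pics/s1.png

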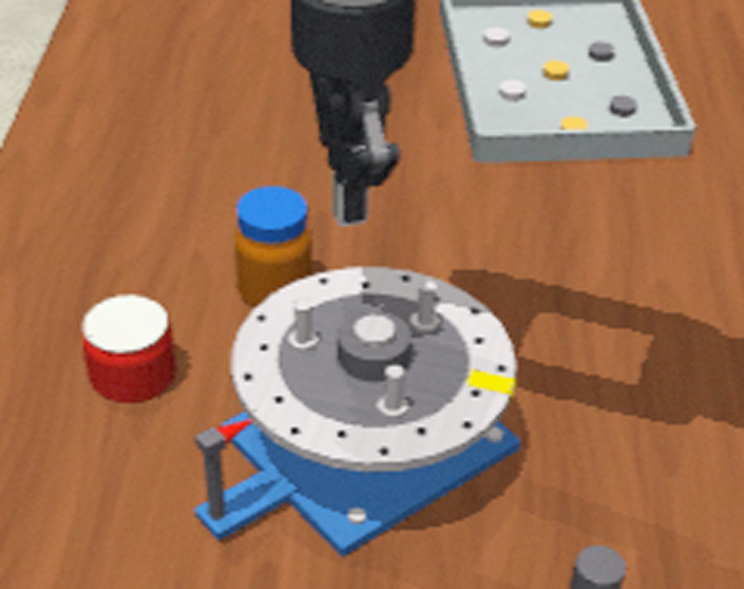

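The picture shows the shut fingertip hovering behind the stud at (305,325). I'll go down beside it.

Request:
play_rows(deltas=[{"dx": 0,"dy": 0,"dz": -3.5,"ax": 0,"ay": 0,"az": 0,"claw": 1},{"dx": 1.3,"dy": 0.8,"dz": -2.9,"ax": 0,"ay": 0,"az": 0,"claw": 1},{"dx": 0,"dy": 0,"dz": 0,"ax": 0,"ay": 0,"az": 0,"claw": 1}])

```text
t: 2.02
tool_pos: [0.6107, -0.0993, 0.1076]
tcp_rot: [-3.085, -0.584, 0.004]
contact_force: [0.7, -0.1, -0.8]
opening: 0.0006
grasp_force: 0.0
```

Now the flick, then straight up.

Request:
play_rows(deltas=[{"dx": 0.4,"dy": 0.8,"dz": 0,"ax": 0,"ay": 0,"az": 0,"claw": 1},{"dx": 0.6,"dy": 0.95,"dz": 0,"ax": 0,"ay": 0,"az": 0,"claw": 1},{"dx": 0.5,"dy": 1.35,"dz": 0,"ax": 0,"ay": 0,"az": 0,"claw": 1},{"dx": 0.1,"dy": 1.6,"dz": 0,"ax": 0,"ay": 0,"az": 0,"claw": 1},{"dx": -0.35,"dy": 1.6,"dz": 0,"ax": 0,"ay": 0,"az": 0,"claw": 1}])

```text
t: 2.65
tool_pos: [0.6246, -0.0342, 0.1088]
tcp_rot: [-3.086, -0.586, -0.001]
contact_force: [-0.7, -0.0, 0.4]
opening: 0.0002
grasp_force: 0.0
```

Request:
play_rows(deltas=[{"dx": 0,"dy": 0,"dz": 4,"ax": 0,"ay": 0,"az": 0,"claw": 1},{"dx": 0,"dy": 0,"dz": 4,"ax": 0,"ay": 0,"az": 0,"claw": 1}])

```text
t: 2.9
tool_pos: [0.6232, -0.0341, 0.1885]
tcp_rot: [-3.085, -0.587, 0.004]
contact_force: [0.6, 0.3, 0.7]
opening: -0.0002
grasp_force: 0.0
```

```bash
cat >> h.py <<'E'
C=np.array([.5725,-.056]);PA=42.4
def wheel(n="top"):
    t=get_state()["t"];p,_=camera(n);h=cv2.cvtColor(p,cv2.COLOR_BGR2HSV);m=cv2.inRange(h,(22,120,100),(35,255,255))
    u0,v0=proj(n,[*C,.088]);yy,xx=np.mgrid[0:400,0:640];m[np.hypot(xx-u0,yy-v0)>55]=0
    ys,xs=np.nonzero(m)
    if len(xs)<12:return t,None,len(xs),p
    w=ray(n,xs.mean(),ys.mean(),.088)[:2]-C
    return t,(np.degrees(np.arctan2(w[1],w[0]))-PA)%360,len(xs),p
E
python3 - <<'E'
from h import *
for k in range(4):
  for n in("top","side"):
    r=wheel(n);print(n,r[:3])
s=get_state();print(s["tool_pos"])
cv2.imwrite("pics/x1.png",r[3])
E
```

```text
top (2.9, np.float64(231.198265119382), 14)
side (2.95, np.float64(239.50258332143667), 57)
top (3.0, None, 0)
side (3.05, np.float64(255.29333100357857), 59)
top (3.1, None, 8)
side (3.15, np.float64(270.7997092936879), 59)
top (3.2, np.float64(278.8435774501057), 17)
side (3.25, np.float64(286.50247045200376), 61)
[ 0.6229569  -0.03538028  0.18655987]
```

The disc is turning at about 2.73 rad/s and will reach 2π at about 1.9 rad/s and 4π at about 0.9, so I plan to stop it at 4π. I'll go to hover over the ring on the near side.

Request:
play_rows(deltas=[{"dx": -4.3,"dy": -1.7,"dz": 0,"ax": 0,"ay": 0,"az": 0,"claw": 1},{"dx": -4.3,"dy": -1.7,"dz": 0,"ax": 0,"ay": 0,"az": 0,"claw": 1},{"dx": -4.3,"dy": -1.7,"dz": 0,"ax": 0,"ay": 0,"az": 0,"claw": 1},{"dx": 0,"dy": 0,"dz": -4,"ax": 0,"ay": 0,"az": 0,"claw": 1},{"dx": 0,"dy": 0,"dz": -3,"ax": 0,"ay": 0,"az": 0,"claw": 1}])

```text
t: 3.92
tool_pos: [0.4937, -0.0869, 0.1168]
tcp_rot: [-3.086, -0.583, 0.002]
contact_force: [-0.0, -0.6, 0.6]
opening: -0.0003
grasp_force: 0.0
```

Request:
play_rows(deltas=[{"dx": 0,"dy": 0,"dz": 0,"ax": 0,"ay": 0,"az": 0,"claw": 1},{"dx": 0,"dy": 0,"dz": 0,"ax": 0,"ay": 0,"az": 0,"claw": 1},{"dx": 0,"dy": 0,"dz": 0,"ax": 0,"ay": 0,"az": 0,"claw": 1}])

```text
t: 4.3
tool_pos: [0.4966, -0.0873, 0.12]
tcp_rot: [3.085, 0.585, 0.004]
contact_force: [0.6, -0.6, -0.1]
opening: -0.0003
grasp_force: 0.0
```

```bash
python3 - <<'E'
from h import *
for k in range(2):
  for n in("top","side"):
    r=wheel(n);print(n,r[:3])
s=get_state();print(s["tool_pos"],s["contact_force"])
cv2.imwrite("pics/s2.png",cv2.resize(r[3][60:250,220:460],None,fx=3.1,fy=3.1,interpolation=cv2.INTER_CUBIC))
E
```

```text
top (4.3, np.float64(74.22549471495452), 56)
side (4.35, np.float64(80.31998894278752), 89)
top (4.4, np.float64(87.55423567556275), 59)
side (4.45, np.float64(93.19508732594423), 84)
[ 0.4959344  -0.08711079  0.11942467] [ 0.50058571  0.144126   -0.61148248]
```

View pics/s2.png

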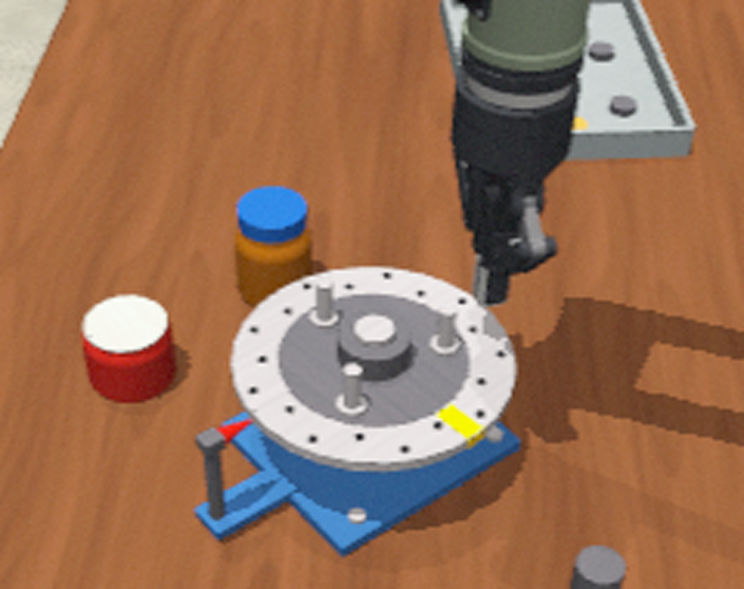

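The view shows the mark already past the pointer, at (462,422), and the finger over the ring at (492,290). I'll lower it to a close hover and keep measuring.

Request:
play_rows(deltas=[{"dx": 0,"dy": 0,"dz": -2.0,"ax": 0,"ay": 0,"az": 0,"claw": 1},{"dx": 0,"dy": 0,"dz": 0,"ax": 0,"ay": 0,"az": 0,"claw": 1},{"dx": 0,"dy": 0,"dz": 0,"ax": 0,"ay": 0,"az": 0,"claw": 1},{"dx": 0,"dy": 0,"dz": 0,"ax": 0,"ay": 0,"az": 0,"claw": 1}])

```text
t: 5.0
tool_pos: [0.4959, -0.0872, 0.0994]
tcp_rot: [3.086, 0.585, 0.002]
contact_force: [-0.3, 0.3, 1.0]
opening: 0.0002
grasp_force: 0.0
```

```bash
python3 - <<'E'
from h import *
for k in range(3):
  for n in("top","side"):
    r=wheel(n);s=get_state();print(n,r[:3],s["tool_pos"].round(4),s["contact_force"].round(1))
E
```

```text
top (5.0, None, 0) [ 0.4959 -0.0872  0.0994] [ 0.4 -0.3 -0.3]
side (5.05, np.float64(168.8332943020947), 29) [ 0.4958 -0.0871  0.0993] [ 0.3 -0.5  0.2]
top (5.1, None, 0) [ 0.4956 -0.0871  0.0991] [ 0.1 -0.2  0.5]
side (5.15, np.float64(181.4929325736896), 50) [ 0.4956 -0.0871  0.099 ] [ 0.4 -0.3 -0.4]
top (5.2, None, 0) [ 0.4955 -0.087   0.0989] [-0.5  0.   0.2]
side (5.25, np.float64(192.83909986593335), 59) [ 0.4954 -0.087   0.0988] [-1.  -0.3  0.1]
```

The speed is about 2.07 rad/s at 193°. I'll wait and time a full revolution at the same viewing angles, which cancels any bias.

Request:
play_rows(deltas=[{"dx": 0,"dy": 0,"dz": 0,"ax": 0,"ay": 0,"az": 0,"claw": 1},{"dx": 0,"dy": 0,"dz": 0,"ax": 0,"ay": 0,"az": 0,"claw": 1},{"dx": 0,"dy": 0,"dz": 0,"ax": 0,"ay": 0,"az": 0,"claw": 1}])

```text
t: 5.68
tool_pos: [0.4953, -0.0869, 0.0986]
tcp_rot: [-3.087, -0.585, 0.0]
contact_force: [0.3, -0.1, 0.7]
opening: 0.0001
grasp_force: 0.0
```

```bash
python3 - <<'E'
from h import *
for k in range(6):
    r=wheel("side");s=get_state();print(r[:3],s["tool_pos"].round(4))
E
```

```text
(5.675, np.float64(241.14472528375845), 55) [ 0.4953 -0.087   0.0986]
(5.725, np.float64(246.32698853986994), 53) [ 0.4953 -0.087   0.0985]
(5.775, np.float64(252.09647519380889), 56) [ 0.4953 -0.087   0.0986]
(5.825, np.float64(256.9365628667594), 56) [ 0.4953 -0.0869  0.0986]
(5.875, np.float64(262.38724419855816), 56) [ 0.4953 -0.087   0.0986]
(5.925, np.float64(267.3907574990428), 60) [ 0.4953 -0.0869  0.0986]
```

From the first revolution the disc is slowing faster than given, at about 0.34 rad/s², so it would stop short of 4π. At 2π it would still be at about 1.5 rad/s, which is too fast for an exact stop. The disc hasn't stopped yet, so I'll give it a second flick after 2π. Then I'll let it run past the pointer untouched again and stop it on the following pass, when it is slow. First I wait.

Request:
play_rows(deltas=[{"dx": 0,"dy": 0,"dz": 0,"ax": 0,"ay": 0,"az": 0,"claw": 1},{"dx": 0,"dy": 0,"dz": 0,"ax": 0,"ay": 0,"az": 0,"claw": 1},{"dx": 0,"dy": 0,"dz": 0,"ax": 0,"ay": 0,"az": 0,"claw": 1},{"dx": 0,"dy": 0,"dz": 0,"ax": 0,"ay": 0,"az": 0,"claw": 1},{"dx": 0,"dy": 0,"dz": 0,"ax": 0,"ay": 0,"az": 0,"claw": 1}])

```text
t: 6.6
tool_pos: [0.4953, -0.087, 0.0986]
tcp_rot: [-3.087, -0.585, 0.0]
contact_force: [0.0, -0.1, 0.5]
opening: 0.0003
grasp_force: 0.0
```

Request:
play_rows(deltas=[{"dx": 0,"dy": 0,"dz": 0,"ax": 0,"ay": 0,"az": 0,"claw": 1},{"dx": 0,"dy": 0,"dz": 0,"ax": 0,"ay": 0,"az": 0,"claw": 1},{"dx": 0,"dy": 0,"dz": 0,"ax": 0,"ay": 0,"az": 0,"claw": 1},{"dx": 0,"dy": 0,"dz": 0,"ax": 0,"ay": 0,"az": 0,"claw": 1},{"dx": 0,"dy": 0,"dz": 0,"ax": 0,"ay": 0,"az": 0,"claw": 1}])

```text
t: 7.22
tool_pos: [0.4953, -0.087, 0.0986]
tcp_rot: [-3.087, -0.585, -0.0]
contact_force: [-0.1, -0.6, -0.4]
opening: -0.0003
grasp_force: 0.0
```

```bash
python3 - <<'E'
from h import *
for k in range(5):
    r=wheel("side" if k%2==0 else "top");s=get_state();print(r[:3],s["tool_pos"].round(4))
E
```

```text
(7.225, np.float64(27.357783956155053), 98) [ 0.4953 -0.087   0.0986]
(7.275, np.float64(31.132402777820907), 55) [ 0.4953 -0.0869  0.0986]
(7.325, np.float64(35.38875521549371), 91) [ 0.4953 -0.087   0.0986]
(7.375, np.float64(39.06410954357421), 50) [ 0.4953 -0.087   0.0986]
(7.425, np.float64(43.2135547016211), 95) [ 0.4953 -0.087   0.0986]
```

It is turning at about 1.38 rad/s at 47° past the second crossing. I'll wait 8 rows, then slip in behind the stud and push.

Request:
play_rows(deltas=[{"dx": 0,"dy": 0,"dz": 0,"ax": 0,"ay": 0,"az": 0,"claw": 1},{"dx": 0,"dy": 0,"dz": 0,"ax": 0,"ay": 0,"az": 0,"claw": 1},{"dx": 0,"dy": 0,"dz": 0,"ax": 0,"ay": 0,"az": 0,"claw": 1},{"dx": 0,"dy": 0,"dz": 0,"ax": 0,"ay": 0,"az": 0,"claw": 1},{"dx": 0,"dy": 0,"dz": 0,"ax": 0,"ay": 0,"az": 0,"claw": 1}])

```text
t: 8.1
tool_pos: [0.4953, -0.087, 0.0986]
tcp_rot: [3.087, 0.585, 0.0]
contact_force: [-0.4, 0.1, -0.5]
opening: -0.0002
grasp_force: 0.0
```

Request:
play_rows(deltas=[{"dx": 0,"dy": 0,"dz": 0,"ax": 0,"ay": 0,"az": 0,"claw": 1},{"dx": 0,"dy": 0,"dz": 0,"ax": 0,"ay": 0,"az": 0,"claw": 1}])

```text
t: 8.35
tool_pos: [0.4953, -0.087, 0.0986]
tcp_rot: [-3.087, -0.585, 0.0]
contact_force: [-0.1, 0.4, 0.1]
opening: 0.0
grasp_force: 0.0
```

```bash
python3 - <<'E'
from h import *
for k in range(2):
    r=wheel("side");print(r[:3])
E
```

```text
(8.35, np.float64(110.36379841825303), 81)
(8.4, np.float64(113.66696711027492), 82)
```

Request:
play_rows(deltas=[{"dx": 1.25,"dy": 0.5,"dz": 0,"ax": 0,"ay": 0,"az": 0,"claw": 1},{"dx": 1.25,"dy": 0.5,"dz": 0,"ax": 0,"ay": 0,"az": 0,"claw": 1}])

```text
t: 8.7
tool_pos: [0.5215, -0.0767, 0.0988]
tcp_rot: [3.086, 0.585, 0.001]
contact_force: [-0.4, 0.4, -1.0]
opening: 0.0001
grasp_force: 0.0
```

Request:
play_rows(deltas=[{"dx": 0.25,"dy": -0.55,"dz": 0,"ax": 0,"ay": 0,"az": 0,"claw": 1},{"dx": 0.6,"dy": -0.9,"dz": 0,"ax": 0,"ay": 0,"az": 0,"claw": 1},{"dx": 1.05,"dy": -1.0,"dz": 0,"ax": 0,"ay": 0,"az": 0,"claw": 1},{"dx": 1.35,"dy": -0.75,"dz": 0,"ax": 0,"ay": 0,"az": 0,"claw": 1},{"dx": 1.5,"dy": -0.35,"dz": 0,"ax": 0,"ay": 0,"az": 0,"claw": 1}])

```text
t: 9.32
tool_pos: [0.5684, -0.1135, 0.0984]
tcp_rot: [-3.087, -0.584, 0.001]
contact_force: [-0.6, -0.3, 0.2]
opening: -0.0003
grasp_force: 0.0
```

Request:
play_rows(deltas=[{"dx": 0,"dy": 0,"dz": 4,"ax": 0,"ay": 0,"az": 0,"claw": 1},{"dx": 0,"dy": 0,"dz": 3,"ax": 0,"ay": 0,"az": 0,"claw": 1}])

```text
t: 9.57
tool_pos: [0.5689, -0.1133, 0.1696]
tcp_rot: [3.087, 0.584, 0.001]
contact_force: [0.3, -0.6, 0.2]
opening: -0.0001
grasp_force: 0.0
```

```bash
python3 - <<'E'
from h import *
for k in range(5):
    r=wheel("side");print(r[:3])
s=get_state();print(s["t"],s["tool_pos"],s["contact_force"])
E
```

```text
(9.575, np.float64(210.4366886453621), 55)
(9.625, np.float64(216.8667590434012), 55)
(9.675, np.float64(223.38879657708526), 57)
(9.725, np.float64(229.58799497494581), 54)
(9.775, np.float64(235.93242852820475), 53)
9.825 [ 0.56754865 -0.11260018  0.16776195] [ 0.52863847  0.23115716 -1.02291007]
```

The second flick gave about 2.25 rad/s, which is marginal for reaching 6π. I'll return the finger to hover, clear of the disc, and watch the next revolution.

Request:
play_rows(deltas=[{"dx": -3.6,"dy": 1.3,"dz": 0,"ax": 0,"ay": 0,"az": 0,"claw": 1},{"dx": -3.6,"dy": 1.3,"dz": 0,"ax": 0,"ay": 0,"az": 0,"claw": 1},{"dx": 0,"dy": 0,"dz": -4,"ax": 0,"ay": 0,"az": 0,"claw": 1},{"dx": 0,"dy": 0,"dz": -3,"ax": 0,"ay": 0,"az": 0,"claw": 1},{"dx": 0,"dy": 0,"dz": 0,"ax": 0,"ay": 0,"az": 0,"claw": 1}])

```text
t: 10.45
tool_pos: [0.492, -0.0852, 0.0946]
tcp_rot: [-3.082, -0.584, 0.013]
contact_force: [-0.1, 0.3, -0.1]
opening: 0.0001
grasp_force: 0.0
```

Request:
play_rows(deltas=[{"dx": 0,"dy": 0,"dz": 0,"ax": 0,"ay": 0,"az": 0,"claw": 1},{"dx": 0,"dy": 0,"dz": 0,"ax": 0,"ay": 0,"az": 0,"claw": 1},{"dx": 0,"dy": 0,"dz": 0,"ax": 0,"ay": 0,"az": 0,"claw": 1},{"dx": 0,"dy": 0,"dz": 0,"ax": 0,"ay": 0,"az": 0,"claw": 1},{"dx": 0,"dy": 0,"dz": 0,"ax": 0,"ay": 0,"az": 0,"claw": 1}])

```text
t: 11.08
tool_pos: [0.496, -0.0865, 0.0989]
tcp_rot: [3.086, 0.585, 0.001]
contact_force: [0.0, 0.7, 0.0]
opening: 0.0004
grasp_force: 0.0
```

```bash
python3 - <<'E'
from h import *
for k in range(4):
    r=wheel("side");print(r[:3])
s=get_state();print(s["t"],s["tool_pos"],s["contact_force"])
E
```

```text
(11.075, np.float64(18.085856403155134), 90)
(11.125, np.float64(22.883911469516796), 92)
(11.175, np.float64(27.48780378783335), 99)
(11.225, np.float64(32.09694291468288), 94)
11.275 [ 0.49575283 -0.0864343   0.09857573] [-0.99296826  0.50610781  0.18939535]
```

It is still uncertain whether it would reach 6π, so I'll give it one more identical push later in this revolution. From that point it should pass 6π untouched and arrive at 8π at about 1 rad/s. For now I wait.

Request:
play_rows(deltas=[{"dx": 0,"dy": 0,"dz": 0,"ax": 0,"ay": 0,"az": 0,"claw": 1},{"dx": 0,"dy": 0,"dz": 0,"ax": 0,"ay": 0,"az": 0,"claw": 1},{"dx": 0,"dy": 0,"dz": 0,"ax": 0,"ay": 0,"az": 0,"claw": 1},{"dx": 0,"dy": 0,"dz": 0,"ax": 0,"ay": 0,"az": 0,"claw": 1},{"dx": 0,"dy": 0,"dz": 0,"ax": 0,"ay": 0,"az": 0,"claw": 1}])

```text
t: 11.9
tool_pos: [0.4958, -0.0865, 0.0986]
tcp_rot: [3.087, 0.585, 0.0]
contact_force: [-0.4, 0.8, -0.1]
opening: -0.0
grasp_force: 0.0
```

Request:
play_rows(deltas=[{"dx": 0,"dy": 0,"dz": 0,"ax": 0,"ay": 0,"az": 0,"claw": 1},{"dx": 0,"dy": 0,"dz": 0,"ax": 0,"ay": 0,"az": 0,"claw": 1},{"dx": 0,"dy": 0,"dz": 0,"ax": 0,"ay": 0,"az": 0,"claw": 1},{"dx": 0,"dy": 0,"dz": 0,"ax": 0,"ay": 0,"az": 0,"claw": 1},{"dx": 0,"dy": 0,"dz": 0,"ax": 0,"ay": 0,"az": 0,"claw": 1}])

```text
t: 12.52
tool_pos: [0.4958, -0.0865, 0.0986]
tcp_rot: [-3.087, -0.585, 0.0]
contact_force: [0.5, -1.0, 0.2]
opening: 0.0004
grasp_force: 0.0
```

Request:
play_rows(deltas=[{"dx": 0,"dy": 0,"dz": 0,"ax": 0,"ay": 0,"az": 0,"claw": 1},{"dx": 0,"dy": 0,"dz": 0,"ax": 0,"ay": 0,"az": 0,"claw": 1},{"dx": 0,"dy": 0,"dz": 0,"ax": 0,"ay": 0,"az": 0,"claw": 1},{"dx": 0,"dy": 0,"dz": 0,"ax": 0,"ay": 0,"az": 0,"claw": 1},{"dx": 0,"dy": 0,"dz": 0,"ax": 0,"ay": 0,"az": 0,"claw": 1}])

```text
t: 13.15
tool_pos: [0.4958, -0.0865, 0.0986]
tcp_rot: [-3.087, -0.585, 0.0]
contact_force: [-0.1, -0.3, 0.8]
opening: 0.0005
grasp_force: 0.0
```

```bash
python3 - <<'E'
from h import *
for k in range(4):
    r=wheel("side");print(r[:3])
s=get_state();print(s["t"],s["tool_pos"],s["contact_force"])
E
```

```text
(13.15, np.float64(190.24588606180012), 59)
(13.2, np.float64(193.79702831478744), 57)
(13.25, np.float64(197.58935544836666), 56)
(13.3, np.float64(200.58055358204876), 56)
13.35 [ 0.49578055 -0.08645021  0.09858313] [-0.69527929 -0.31440282 -0.27331245]
```

It is turning at 1.2 rad/s with 2.7 rad to go, so it will reach 6π at about 0.5 rad/s. That is good for an accurate stop and it has already passed 4π untouched since the last push, so I'll skip the extra push. I'll lower the hover a little and track it.

Request:
play_rows(deltas=[{"dx": 0,"dy": 0,"dz": -0.3,"ax": 0,"ay": 0,"az": 0,"claw": 1},{"dx": 0,"dy": 0,"dz": -0.2,"ax": 0,"ay": 0,"az": 0,"claw": 1},{"dx": 0,"dy": 0,"dz": 0,"ax": 0,"ay": 0,"az": 0,"claw": 1},{"dx": 0,"dy": 0,"dz": 0,"ax": 0,"ay": 0,"az": 0,"claw": 1},{"dx": 0,"dy": 0,"dz": 0,"ax": 0,"ay": 0,"az": 0,"claw": 1}])

```text
t: 13.98
tool_pos: [0.4959, -0.0865, 0.0937]
tcp_rot: [3.087, 0.585, 0.0]
contact_force: [-0.1, -0.4, -0.0]
opening: -0.0003
grasp_force: 0.0
```

```bash
python3 - <<'E'
from h import *
for k in range(4):
    r=wheel("side");print(r[:3])
s=get_state();print(s["t"],s["tool_pos"],s["contact_force"])
E
```

```text
(13.975, np.float64(242.73059450155728), 55)
(14.025, np.float64(245.32685993412997), 54)
(14.075, np.float64(248.17969390220986), 55)
(14.125, np.float64(251.18396419168656), 54)
14.175 [ 0.49585311 -0.0864633   0.09366171] [-0.01312517 -0.19038769  0.3786154 ]
```

Request:
play_rows(deltas=[{"dx": 0,"dy": 0,"dz": 0,"ax": 0,"ay": 0,"az": 0,"claw": 1},{"dx": 0,"dy": 0,"dz": 0,"ax": 0,"ay": 0,"az": 0,"claw": 1},{"dx": 0,"dy": 0,"dz": 0,"ax": 0,"ay": 0,"az": 0,"claw": 1},{"dx": 0,"dy": 0,"dz": 0,"ax": 0,"ay": 0,"az": 0,"claw": 1},{"dx": 0,"dy": 0,"dz": 0,"ax": 0,"ay": 0,"az": 0,"claw": 1}])

```text
t: 14.8
tool_pos: [0.4958, -0.0865, 0.0936]
tcp_rot: [-3.087, -0.585, -0.0]
contact_force: [0.1, -1.1, -0.8]
opening: 0.0002
grasp_force: 0.0
```

```bash
python3 - <<'E'
from h import *
for k in range(4):
    r=wheel("side");q=wheel("top");print(r[:3],q[:3])
s=get_state();print(s["t"],s["tool_pos"],s["contact_force"])
E
```

```text
(14.8, np.float64(285.5169216248461), 61) (14.85, np.float64(286.94691879265406), 54)
(14.9, np.float64(290.00024286062126), 61) (14.95, np.float64(291.42806892436425), 57)
(15.0, np.float64(294.3200042177605), 61) (15.05, np.float64(295.7363749964287), 56)
(15.1, np.float64(298.65557758869375), 63) (15.15, np.float64(300.11294635852903), 58)
15.2 [ 0.49581358 -0.08644752  0.09359801] [-0.50273914  0.65628014  0.12733027]
```

It is slowing faster than expected at low speed, about 0.25 rad/s², so reaching 6π is a coin toss. I'll give a firm, long push on the stud ahead while it still turns. That should carry it through 8π untouched and on to 10π at a moderate speed.

Request:
play_rows(deltas=[{"dx": 1.67,"dy": -0.14,"dz": 0.2,"ax": 0,"ay": 0,"az": 0,"claw": 1},{"dx": 1.84,"dy": -0.56,"dz": 0.2,"ax": 0,"ay": 0,"az": 0,"claw": 1},{"dx": 1.7,"dy": -1.28,"dz": 0,"ax": 0,"ay": 0,"az": 0,"claw": 1},{"dx": 1.86,"dy": -0.54,"dz": 0,"ax": 0,"ay": 0,"az": 0,"claw": 1},{"dx": 1.18,"dy": 0,"dz": 0,"ax": 0,"ay": 0,"az": 0,"claw": 1}])

```text
t: 15.82
tool_pos: [0.5791, -0.1121, 0.0976]
tcp_rot: [3.087, 0.584, 0.0]
contact_force: [0.0, 0.0, 0.5]
opening: -0.0002
grasp_force: 0.0
```

Request:
play_rows(deltas=[{"dx": 0.95,"dy": 0.2,"dz": 0,"ax": 0,"ay": 0,"az": 0,"claw": 1},{"dx": 0.9,"dy": 0.35,"dz": 0,"ax": 0,"ay": 0,"az": 0,"claw": 1},{"dx": 1.0,"dy": 0.62,"dz": 0,"ax": 0,"ay": 0,"az": 0,"claw": 1},{"dx": 0.95,"dy": 0.95,"dz": 0,"ax": 0,"ay": 0,"az": 0,"claw": 1},{"dx": 0.78,"dy": 1.35,"dz": 0,"ax": 0,"ay": 0,"az": 0,"claw": 1}])

```text
t: 16.45
tool_pos: [0.6236, -0.0759, 0.097]
tcp_rot: [-3.086, -0.585, 0.003]
contact_force: [0.3, 0.3, 0.2]
opening: 0.0001
grasp_force: 0.0
```

Request:
play_rows(deltas=[{"dx": 0.4,"dy": 1.7,"dz": 0,"ax": 0,"ay": 0,"az": 0,"claw": 1},{"dx": -0.2,"dy": 1.84,"dz": 0,"ax": 0,"ay": 0,"az": 0,"claw": 1},{"dx": -0.8,"dy": 1.72,"dz": 0,"ax": 0,"ay": 0,"az": 0,"claw": 1},{"dx": 0,"dy": 0,"dz": 4,"ax": 0,"ay": 0,"az": 0,"claw": 1},{"dx": 0,"dy": 0,"dz": 3,"ax": 0,"ay": 0,"az": 0,"claw": 1}])

```text
t: 17.08
tool_pos: [0.6174, -0.0231, 0.1686]
tcp_rot: [-3.086, -0.587, -0.0]
contact_force: [0.4, -0.3, 0.6]
opening: 0.0004
grasp_force: 0.0
```

```bash
python3 - <<'E'
from h import *
for k in range(4):
    r=wheel("side");print(r[:3])
s=get_state();print(s["t"],s["tool_pos"],s["contact_force"])
E
```

```text
(17.075, np.float64(124.71184334142649), 77)
(17.125, np.float64(133.06150825933636), 76)
(17.175, np.float64(141.46508321784157), 73)
(17.225, np.float64(149.5423144937515), 72)
17.275 [ 0.61784424 -0.02378891  0.16803295] [-0.20747846 -0.49978292  0.79474056]
```

It is now at 2.89 rad/s, so it passes 8π freely. I'll return to hover and watch.

Request:
play_rows(deltas=[{"dx": -4.1,"dy": -2.1,"dz": 0,"ax": 0,"ay": 0,"az": 0,"claw": 1},{"dx": -4.1,"dy": -2.1,"dz": 0,"ax": 0,"ay": 0,"az": 0,"claw": 1},{"dx": -4.05,"dy": -2.1,"dz": 0,"ax": 0,"ay": 0,"az": 0,"claw": 1},{"dx": 0,"dy": 0,"dz": -4,"ax": 0,"ay": 0,"az": 0,"claw": 1},{"dx": 0,"dy": 0,"dz": -3,"ax": 0,"ay": 0,"az": 0,"claw": 1}])

```text
t: 17.9
tool_pos: [0.493, -0.0869, 0.095]
tcp_rot: [-3.085, -0.583, 0.005]
contact_force: [0.5, 0.3, -0.3]
opening: -0.0003
grasp_force: 0.0
```

Request:
play_rows(deltas=[{"dx": 0,"dy": 0,"dz": 0,"ax": 0,"ay": 0,"az": 0,"claw": 1},{"dx": 0,"dy": 0,"dz": 0,"ax": 0,"ay": 0,"az": 0,"claw": 1},{"dx": 0,"dy": 0,"dz": 0,"ax": 0,"ay": 0,"az": 0,"claw": 1},{"dx": 0,"dy": 0,"dz": 0,"ax": 0,"ay": 0,"az": 0,"claw": 1},{"dx": 0,"dy": 0,"dz": 0,"ax": 0,"ay": 0,"az": 0,"claw": 1}])

```text
t: 18.52
tool_pos: [0.4961, -0.0875, 0.0983]
tcp_rot: [3.086, 0.585, 0.002]
contact_force: [-0.2, 0.8, -0.0]
opening: -0.0004
grasp_force: 0.0
```

```bash
python3 - <<'E'
from h import *
for k in range(3):
    r=wheel("side");print(r[:3])
s=get_state();print(s["t"],s["tool_pos"],s["contact_force"])
E
```

```text
(18.525, np.float64(344.46955803616015), 74)
(18.575, np.float64(351.21976586162555), 77)
(18.625, np.float64(357.8746604789678), 81)
18.675 [ 0.49572963 -0.08740026  0.09781685] [ 0.02570258 -0.18025822  0.24128092]
```

Request:
play_rows(deltas=[{"dx": 0,"dy": 0,"dz": 0,"ax": 0,"ay": 0,"az": 0,"claw": 1},{"dx": 0,"dy": 0,"dz": 0,"ax": 0,"ay": 0,"az": 0,"claw": 1},{"dx": 0,"dy": 0,"dz": 0,"ax": 0,"ay": 0,"az": 0,"claw": 1},{"dx": 0,"dy": 0,"dz": 0,"ax": 0,"ay": 0,"az": 0,"claw": 1},{"dx": 0,"dy": 0,"dz": 0,"ax": 0,"ay": 0,"az": 0,"claw": 1}])

```text
t: 19.3
tool_pos: [0.4956, -0.0874, 0.0976]
tcp_rot: [3.087, 0.585, 0.0]
contact_force: [-0.2, -0.2, 0.8]
opening: -0.0004
grasp_force: 0.0
```

Request:
play_rows(deltas=[{"dx": 0,"dy": 0,"dz": 0,"ax": 0,"ay": 0,"az": 0,"claw": 1},{"dx": 0,"dy": 0,"dz": 0,"ax": 0,"ay": 0,"az": 0,"claw": 1},{"dx": 0,"dy": 0,"dz": 0,"ax": 0,"ay": 0,"az": 0,"claw": 1},{"dx": 0,"dy": 0,"dz": 0,"ax": 0,"ay": 0,"az": 0,"claw": 1},{"dx": 0,"dy": 0,"dz": 0,"ax": 0,"ay": 0,"az": 0,"claw": 1}])

```text
t: 19.92
tool_pos: [0.4956, -0.0874, 0.0976]
tcp_rot: [3.087, 0.585, 0.0]
contact_force: [-0.0, 0.3, -0.2]
opening: -0.0002
grasp_force: 0.0
```

```bash
python3 - <<'E'
from h import *
for k in range(4):
    r=wheel("side");print(r[:3])
s=get_state();print(s["t"],s["tool_pos"],s["contact_force"])
E
```

```text
(19.925, np.float64(155.32633795204478), 66)
(19.975, np.float64(159.5397074675427), 43)
(20.025, np.float64(166.50449743057507), 26)
(20.075, np.float64(171.87252939756803), 29)
20.125 [ 0.49559062 -0.08735673  0.09758677] [-1.6295983  -0.12161424 -0.56238603]
```

Request:
play_rows(deltas=[{"dx": 0,"dy": 0,"dz": 0,"ax": 0,"ay": 0,"az": 0,"claw": 1},{"dx": 0,"dy": 0,"dz": 0,"ax": 0,"ay": 0,"az": 0,"claw": 1},{"dx": 0,"dy": 0,"dz": 0,"ax": 0,"ay": 0,"az": 0,"claw": 1},{"dx": 0,"dy": 0,"dz": 0,"ax": 0,"ay": 0,"az": 0,"claw": 1},{"dx": 1.3,"dy": 0.55,"dz": 0,"ax": 0,"ay": 0,"az": 0,"claw": 1}])

```text
t: 20.75
tool_pos: [0.5084, -0.0818, 0.0974]
tcp_rot: [-3.087, -0.584, 0.001]
contact_force: [-0.3, -0.6, 0.2]
opening: -0.0001
grasp_force: 0.0
```

Request:
play_rows(deltas=[{"dx": 1.37,"dy": 0.13,"dz": 0,"ax": 0,"ay": 0,"az": 0,"claw": 1},{"dx": 0.82,"dy": -1.24,"dz": 0,"ax": 0,"ay": 0,"az": 0,"claw": 1},{"dx": 1.11,"dy": -0.97,"dz": 0,"ax": 0,"ay": 0,"az": 0,"claw": 1},{"dx": 1.33,"dy": -0.65,"dz": 0,"ax": 0,"ay": 0,"az": 0,"claw": 1},{"dx": 1.46,"dy": -0.28,"dz": 0,"ax": 0,"ay": 0,"az": 0,"claw": 1}])

```text
t: 21.38
tool_pos: [0.57, -0.1129, 0.0974]
tcp_rot: [-3.087, -0.583, 0.001]
contact_force: [0.5, 0.6, 0.2]
opening: -0.0001
grasp_force: 0.0
```

Request:
play_rows(deltas=[{"dx": 1.47,"dy": 0.11,"dz": 0,"ax": 0,"ay": 0,"az": 0,"claw": 1},{"dx": 0,"dy": 0,"dz": 4,"ax": 0,"ay": 0,"az": 0,"claw": 1},{"dx": 0,"dy": 0,"dz": 3,"ax": 0,"ay": 0,"az": 0,"claw": 1}])

```text
t: 21.75
tool_pos: [0.5852, -0.1109, 0.1686]
tcp_rot: [3.086, 0.585, 0.001]
contact_force: [0.8, -1.0, 0.8]
opening: 0.0004
grasp_force: 0.0
```

```bash
python3 - <<'E'
from h import *
for k in range(4):
    r=wheel("side");print(r[:3])
s=get_state();print(s["t"],s["tool_pos"],s["contact_force"])
E
```

```text
(21.75, np.float64(349.28414848781796), 77)
(21.8, np.float64(355.27236930882344), 83)
(21.85, np.float64(1.520156518068795), 86)
(21.9, np.float64(7.564908624594175), 93)
21.95 [ 0.58489405 -0.11094417  0.16800427] [ 0.03550239 -0.01023907  0.12809508]
```

It passed 10π freely at 2.12 rad/s with the finger up, so it should reach 12π at about 1 rad/s. I'll go back to hover for the stop.

Request:
play_rows(deltas=[{"dx": -4.5,"dy": 1.2,"dz": 0,"ax": 0,"ay": 0,"az": 0,"claw": 1},{"dx": -4.45,"dy": 1.2,"dz": 0,"ax": 0,"ay": 0,"az": 0,"claw": 1},{"dx": 0,"dy": 0,"dz": -3,"ax": 0,"ay": 0,"az": 0,"claw": 1},{"dx": 0,"dy": 0,"dz": -2.5,"ax": 0,"ay": 0,"az": 0,"claw": 1},{"dx": 0,"dy": 0,"dz": -1.5,"ax": 0,"ay": 0,"az": 0,"claw": 1}])

```text
t: 22.58
tool_pos: [0.4927, -0.0861, 0.0948]
tcp_rot: [-3.084, -0.585, 0.007]
contact_force: [-0.2, 0.6, -1.0]
opening: -0.0003
grasp_force: 0.0
```

Request:
play_rows(deltas=[{"dx": 0,"dy": 0,"dz": 0,"ax": 0,"ay": 0,"az": 0,"claw": 1},{"dx": 0,"dy": 0,"dz": 0,"ax": 0,"ay": 0,"az": 0,"claw": 1},{"dx": 0,"dy": 0,"dz": 0,"ax": 0,"ay": 0,"az": 0,"claw": 1},{"dx": 0,"dy": 0,"dz": -0.4,"ax": 0,"ay": 0,"az": 0,"claw": 1},{"dx": 0,"dy": 0,"dz": 0,"ax": 0,"ay": 0,"az": 0,"claw": 1}])

```text
t: 23.2
tool_pos: [0.4946, -0.0868, 0.0935]
tcp_rot: [-3.086, -0.585, 0.0]
contact_force: [-0.3, -0.5, 0.5]
opening: -0.0001
grasp_force: 0.0
```

Request:
play_rows(deltas=[{"dx": 0,"dy": 0,"dz": 0,"ax": 0,"ay": 0,"az": 0,"claw": 1},{"dx": 0,"dy": 0,"dz": 0,"ax": 0,"ay": 0,"az": 0,"claw": 1},{"dx": 0,"dy": 0,"dz": 0,"ax": 0,"ay": 0,"az": 0,"claw": 1},{"dx": 0,"dy": 0,"dz": 0,"ax": 0,"ay": 0,"az": 0,"claw": 1},{"dx": 0,"dy": 0,"dz": 0,"ax": 0,"ay": 0,"az": 0,"claw": 1}])

```text
t: 23.82
tool_pos: [0.4947, -0.0869, 0.0936]
tcp_rot: [3.087, 0.585, 0.0]
contact_force: [0.4, -0.5, 0.0]
opening: -0.0001
grasp_force: 0.0
```

```bash
python3 - <<'E'
from h import *
for k in range(2):
    r=wheel("side");print(r[:3])
s=get_state();print(s["t"],s["tool_pos"],s["contact_force"])
E
```

```text
(23.825, np.float64(215.4050904813969), 55)
(23.875, np.float64(220.24375349993477), 52)
23.925 [ 0.49465898 -0.08684194  0.09354568] [-0.20812209  0.10417865  1.09524024]
```

Request:
play_rows(deltas=[{"dx": 0,"dy": 0,"dz": 0,"ax": 0,"ay": 0,"az": 0,"claw": 1},{"dx": 0,"dy": 0,"dz": 0,"ax": 0,"ay": 0,"az": 0,"claw": 1},{"dx": 0,"dy": 0,"dz": 0,"ax": 0,"ay": 0,"az": 0,"claw": 1},{"dx": 0,"dy": 0,"dz": 0,"ax": 0,"ay": 0,"az": 0,"claw": 1},{"dx": 0,"dy": 0,"dz": 0,"ax": 0,"ay": 0,"az": 0,"claw": 1}])

```text
t: 24.55
tool_pos: [0.4947, -0.0869, 0.0936]
tcp_rot: [-3.087, -0.585, 0.0]
contact_force: [0.5, 0.4, -0.1]
opening: -0.0
grasp_force: 0.0
```

```bash
python3 - <<'E'
from h import *
for k in range(6):
    r=wheel("top" if k%2 else "side");print(r[:3])
print(get_state()["t"])
E
```

```text
(24.55, np.float64(278.62268645519305), 59)
(24.6, np.float64(282.11991875413287), 58)
(24.65, np.float64(286.58918112596905), 62)
(24.7, np.float64(289.757574789826), 57)
(24.75, np.float64(294.4417621052639), 65)
(24.8, np.float64(297.721545969666), 54)
24.85
```

It is 58° before the pointer at 76°/s. I'll wait 4 rows, lowering 2 mm on the way, and then check the phase.

Request:
play_rows(deltas=[{"dx": 0,"dy": 0,"dz": -0.2,"ax": 0,"ay": 0,"az": 0,"claw": 1},{"dx": 0,"dy": 0,"dz": 0,"ax": 0,"ay": 0,"az": 0,"claw": 1},{"dx": 0,"dy": 0,"dz": 0,"ax": 0,"ay": 0,"az": 0,"claw": 1},{"dx": 0,"dy": 0,"dz": 0,"ax": 0,"ay": 0,"az": 0,"claw": 1}])

```text
t: 25.35
tool_pos: [0.4947, -0.0869, 0.0916]
tcp_rot: [-3.087, -0.585, -0.0]
contact_force: [-0.3, 0.7, 0.1]
opening: 0.0001
grasp_force: 0.0
```

```bash
python3 - <<'E'
from h import *
for k in range(2):
    r=wheel("side" if k%2 else "top");print(r[:3])
s=get_state();print(s["t"],s["tool_pos"],s["contact_force"])
E
```

```text
(25.35, np.float64(337.23835222418967), 56)
(25.4, np.float64(341.49681674589044), 69)
25.45 [ 0.49473234 -0.08687887  0.09163025] [ 0.40202813 -0.42453072 -1.05033528]
```

```bash
python3 - <<'E'
from h import *
for k in range(3):
    r=wheel("side" if k%2 else "top");print(r[:3])
print(get_state()["t"])
E
```

```text
(25.45, np.float64(343.9897503202182), 55)
(25.5, np.float64(348.10229354924473), 77)
(25.55, np.float64(350.50919051709053), 56)
25.6
```

Request:
play_rows(deltas=[{"dx": 0,"dy": 0,"dz": -0.6,"ax": 0,"ay": 0,"az": 0,"claw": 1},{"dx": 0,"dy": 0,"dz": 0,"ax": 0,"ay": 0,"az": 0,"claw": 1}])

```text
t: 25.85
tool_pos: [0.4962, -0.0884, 0.088]
tcp_rot: [3.083, 0.585, 0.003]
contact_force: [-4.1, -1.7, 12.3]
opening: -0.0
grasp_force: 6.4
```

```bash
python3 - <<'E'
from h import *
for k in range(4):
    r=wheel("side" if k%2 else "top");print(r[:3])
s=get_state();print(s["t"],s["tool_pos"],s["contact_force"])
E
```

```text
(25.85, np.float64(0.5558624361385256), 47)
(25.9, np.float64(1.3362827915832938), 86)
(25.95, np.float64(0.4845660127688731), 46)
(26.0, np.float64(1.340251369823413), 86)
26.05 [ 0.49619614 -0.08829319  0.08799714] [-2.32500387 -2.34393945 12.96440272]
```

The disc stopped with the mark at about +0.5°, so within 1 mm of the pointer. Now I lift straight up, quickly.

Request:
play_rows(deltas=[{"dx": 0,"dy": 0,"dz": 4.5,"ax": 0,"ay": 0,"az": 0,"claw": 1},{"dx": 0,"dy": 0,"dz": 4,"ax": 0,"ay": 0,"az": 0,"claw": 1}])

```text
t: 26.3
tool_pos: [0.4944, -0.0868, 0.1712]
tcp_rot: [-3.086, -0.585, 0.001]
contact_force: [1.4, 0.2, -0.1]
opening: 0.0
grasp_force: 0.0
```

```bash
python3 - <<'E'
from h import *
for k in range(4):
    r=wheel("side" if k%2 else "top");print(r[:3])
s=get_state();print(s["t"],s["tool_pos"],s["contact_force"])
E
```

```text
(26.3, np.float64(359.2942248469401), 45)
(26.35, np.float64(0.47632601419004317), 79)
(26.4, np.float64(359.1431719089862), 45)
(26.45, np.float64(0.3423173698969535), 81)
26.5 [ 0.49512661 -0.08700852  0.17111842] [-0.15371663  0.29307157 -0.76342706]
```

Request:
play_rows(deltas=[{"dx": -2,"dy": -2,"dz": 2,"ax": 0,"ay": 0,"az": 0,"claw": 1},{"dx": -2,"dy": -3,"dz": 0,"ax": 0,"ay": 0,"az": 0,"claw": 1},{"dx": 0,"dy": 0,"dz": 0,"ax": 0,"ay": 0,"az": 0,"claw": 1},{"dx": 0,"dy": 0,"dz": 0,"ax": 0,"ay": 0,"az": 0,"claw": 1},{"dx": 0,"dy": 0,"dz": 0,"ax": 0,"ay": 0,"az": 0,"claw": 1}])

```text
t: 27.12
tool_pos: [0.4546, -0.1361, 0.1897]
tcp_rot: [-3.085, -0.586, 0.002]
contact_force: [-0.2, 0.4, -0.3]
opening: 0.0002
grasp_force: 0.0
```

Request:
play_rows(deltas=[{"dx": 0,"dy": 0,"dz": 0,"ax": 0,"ay": 0,"az": 0,"claw": 1},{"dx": 0,"dy": 0,"dz": 0,"ax": 0,"ay": 0,"az": 0,"claw": 1},{"dx": 0,"dy": 0,"dz": 0,"ax": 0,"ay": 0,"az": 0,"claw": 1},{"dx": 0,"dy": 0,"dz": 0,"ax": 0,"ay": 0,"az": 0,"claw": 1},{"dx": 0,"dy": 0,"dz": 0,"ax": 0,"ay": 0,"az": 0,"claw": 1}])

```text
t: 27.75
tool_pos: [0.4547, -0.1369, 0.1906]
tcp_rot: [3.087, 0.585, 0.0]
contact_force: [-0.5, 0.8, -0.0]
opening: 0.0001
grasp_force: 0.0
```

```bash
python3 - <<'E'
from h import *
for k in range(4):
    r=wheel("side" if k%2 else "top");print(r[:3])
p=wheel("top")[3]
cv2.imwrite("pics/f1.png",cv2.resize(p[140:300,280:440],None,fx=3.7,fy=3.7,interpolation=cv2.INTER_CUBIC))
print(get_state()["t"])
E
```

```text
(27.75, np.float64(359.1493357840898), 47)
(27.8, np.float64(0.14618513724509086), 82)
(27.85, np.float64(359.1493357840898), 47)
(27.9, np.float64(0.20764557511746773), 81)
28.0
```

View pics/f1.png

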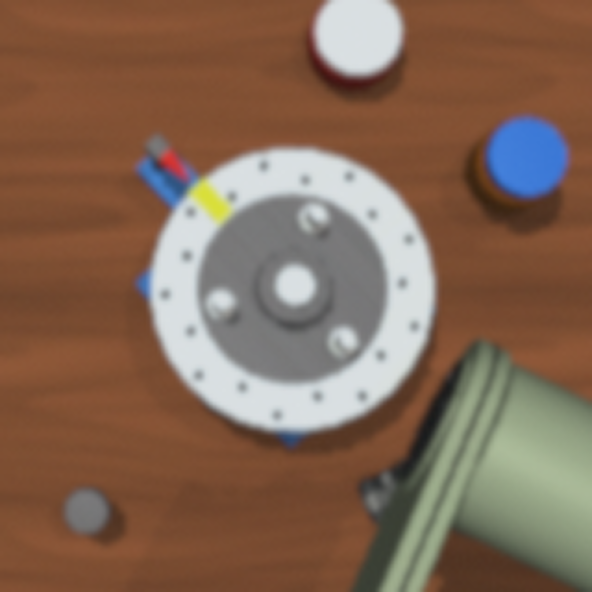

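The picture shows the yellow mark at (212,200), in line with the red pointer at (172,163). The disc is at rest, the arm is clear, and the jar, tin and socket are unmoved. I'm handing the job in.

```bash
python3 -c "
from plant import *
print(close_job())"
```

```text
the job is handed in; nothing more can be done
None
```

The job is handed in: the disc came to rest for the first time with its yellow mark about 1° from the pointer, the finger is away and the jar, socket and tin are unmoved. It took four pushes rather than one, each given while the disc was still turning; after the last it ran untouched past the pointer once, and I stopped it on the next pass.

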